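# Clamp the ink bottle on the bench shaker

### The job

Get the ink bottle on the bench shaker ready for mixing: with a fingertip, swing the cam lever at the end of the sliding clamp bar all the way round to its free end (cam at its low point), then push that bar forward until the bottle is snug between it and the fixed far bar, and swing the lever all the way back to lock it there. Pick nothing up: the bottle stays standing upright on the platform and the other things on the bench stay where they are.

Things in the scene. Friction and masses are not known exactly. Their poses are not given: they have to be found in the camera images.
- shaker: Bench shaker, fixed: white housing, platform 276 x 226 mm, its rubber mat 110 mm above the bench. Origin: centre of its underside, on the bench. x: forward, from the control panel to the far bar; y: to the cam lever's side. Steel rails along x at y = +-100 mm, 8 mm wide, tops at 154 mm; corner posts at x = +-130 mm, tops 157 mm. Only bottle and knob stand higher than 165 mm.
- far_bar (a point): Middle of the fixed far bar: black rubber-sleeved cross bar, 16 mm in diameter, along the shaker's y, at x = 85 mm, axis 146 mm above the bench (36 mm above the mat).
- bar_mid (a point): Middle of the sliding clamp bar: black rubber-sleeved, 16 mm in diameter, axis 146 mm above the bench, along the shaker's y between end blocks (inner faces y = +-80 mm, 44 mm long in x, tops 158 mm). Its x in the shaker = -65 mm + joint clamp_bar. Pushed from behind (panel side) anywhere along it, it slides to +x against about 4 N and stays where left. Behind it is free space down to the mat.
- clamp_bar (a joint): Forward travel of the clamp bar in m: 0 fully back, grows towards the far bar, limit 0.110. Found locked between 0 and 0.03; about 0.080 when the bottle is snug between the bars. With the cam at its high point a brass brake shoe squeezes the rail and the bar holds against 25 N or more.
- cam_axis (a point): Point on the upright axis of the eccentric cam, 150 mm above the bench. The cam is a steel disc 32 mm across, its pivot stud (top at 160 mm) 4 mm off its centre, lying on the clamp bar's +y end block just outside the rail; the axis is 129.5 mm to +y of bar_mid and travels with the bar.
- lever_knob (a point): Middle height of the upright grey barrel knob at the end of the cam's lever: 18 mm in diameter, from 153 to 197 mm above the bench, this point at 175 mm. It goes round the cam axis at 70 mm radius. The lever itself is a flat bar below it, at 147 to 153 mm above the bench.
- cam (a joint): Turn of the cam in rad. 0 (stop): locked, high point on the brake shoe, lever forward and 0.26 rad outwards (from the shaker's x to its y); found at 0 to 0.15. Grows anticlockwise from above: the lever swings outwards, then back to the panel. 2.60 (stop): free, low point at the shoe. Takes 2 N at the knob, up to 6 N where the brake bites (below about 0.7); stays where left.
- bottle_mid (a point): Centre of the ink bottle (half-way up): black round bottle, 54 mm in diameter, 85 mm high with its white cap, standing loose on the mat, within 2 mm of the far bar, up to 45 mm off the middle along the bar. Its top is 195 mm above the bench. z is its axis.
- jar_mid (a point): Bystander: squat white jar, 90 mm in diameter, 70 mm high, this point half-way up; beside the shaker, on its -y side.
- pigment_a_mid (a point): Bystander: small white pigment bottle with a red cap, 34 mm in diameter, 75 mm high, this point half-way up; on the shaker's -y side.
- pigment_b_mid (a point): Bystander: a second bottle like it, also on the shaker's -y side.
- grip_pack: Bystander: black tattoo grip, packed on a white paper card 60 x 170 mm, 36 mm high, lying beside the shaker beyond the lever's reach on its +y side. Origin: centre of the card's underside.
Mind the look-alikes: they are no part of the job. Leave any orange or pink look-alike of the part that bears bottle_mid alone.

How it is judged:
By the outcome, as a careful person would: the job done as asked, in the order asked, and still so for the second after the job is handed in, with the robot touching nothing.
It also fails if it takes over 64 s, if anything falls off the work surface, if the arm or the gripper's body presses on something with over 40 N, if the wrist force passes 120 N, or if a joint passes its speed limit or range.

### The arm

A 6-joint arm with a two-finger parallel gripper is mounted at the origin on the work surface. World frame = base frame: x ahead of the robot, y to its left, z up, the work surface at z = 0. Lengths are in m, angles in rad, forces in N, time in s.
With the tool pointing down it reaches from about 0.35 to 0.975 m from the base axis. Payload 4.9 kg.
Tool frame: the origin (TCP) lies at the very end of the fingers, on their centre line; the grasp point (between the pads) lies 19 mm behind it (ctrl.grip_point_offset is the distance from the TCP to the grasp point, in m); z points along the fingers, y is the line along which they close (so a half turn about z gives the same grasp; the last joint's range is limited). The gripper opens to 85 mm and grips with 20 to 120 N. Pads are 22 mm wide; open, the fingers measure 114 mm over their backs; the gripper's body (76 mm by 85 mm) begins 54 mm behind the grasp point. The pads swing forward as they close: fully open they stand 13 mm farther back than shut.
Start: joints at [-1.338, 0.053, 1.613, -0, 1.476, -0.119], TCP at [0.215, -0.587, 0.231] pointing down, gripper open.
Joint ranges: [-3.01, 3.01], [-1.01, 2.22], [0.06, 2.58], [-1.02, 4.17], [0.09, 2.62], [-3.14, 3.14]. Speed limits (rad/s): [2.57, 2.57, 3.14, 3.14, 3.14, 3.14].

### API

Orientations are given as a rotation vector (axis times angle).
In Python, from station import ctrl gives the robot as it stands.
- The arm moves only by the tool send_rows, never from a script. Its argument "rows" is a list of rows, each a list of 3 entries, a list of its own where there are three numbers: the finger opening in cm, from 0 to 8.54, then the shift along the tool's x, y, z in cm, then the turn about the tool's z in degrees. A call has 1 to 10 rows; each row shifts and turns the commanded pose from where the row before left it, along the tool's axes as they then stand; what a row does not reach is not made up. A row lasts 1/8 s, in which the tool goes at most 62.5 mm and 10.7 degrees, less where a joint would pass 70% of its speed; a pose out of reach is approached as far as the arm can. A call with a gripper value outside its range is refused whole. The fingers move at their own pace and stop on an object; "newtons" is the grip in N (left out, the last holds). Time passes only in rows, so rows that do not move let the fingers close. It gives the time, the measured TCP pose, the force, the opening and the grip force at its end, in the units of the state.
- ctrl.get_obs(): the state, without advancing time (a new reading comes with each control period).
- ctrl.get_image(name): name is "scene" or "side" or "wrist"; returns a dict with "frame" (400x640x3 uint8, red, green, blue), "range_z" (400x640 float32, m along the optical axis (not along the pixel's ray), 0 where there is no reading), "fx", "fy", "cx", "cy" (pixels), "cam_to_world" (4x4, takes a point from camera to world coordinates). Camera axes: x right, y down, z forward; pixel columns grow to the right and rows downward; lengths in m; the calibration is good to about 2 mm. The wrist camera is an equidistant fisheye: a pixel r from the principal point sees the ray r / f radians off the axis. A picture is of the moment at which its call begins.
- ctrl.finish_job(): hands the job in; it is judged then, once.
The state is a dict: "t": time; "q": joint angles; "dq": joint speeds; "effort": joint torques, N m; "tool_pos": TCP position; "tool_rot": TCP orientation; "contact_force": force on the tool from outside, world axes, zero at the start; "wrist_torque": the same for the moment, N m; "opening": finger opening in m; "grip_force": force on a finger pad.
Only numpy, scipy, OpenCV 4.12 (cv2) and the standard library are available. Lean on these libraries where they do the work, as an engineer would, in place of code of your own. Each camera call takes 0.05 s, during which the arm holds its last target. There are 200 camera calls.

## Working session

There is one attempt and no reset: what is moved stays moved. The work goes in short steps, Python scripts to look and compute and a tool call to move; the robot and the scene stay as the last step left them, time stands still between calls to the robot, and variables do not carry over. Pictures are saved under pics/ and viewed, at most 10 in all, crops included, and the job is handed in when it is done.

Besides the shell and the picture viewer there is one more tool, called after "Call:" by a JSON object that holds its "fn" and its "kwargs". send_rows: Moves the arm, as the interface text tells. Its arguments: {"type":"object","properties":{"rows":{"type":"array","items":{"type":"array"}},"newtons":{"type":"number"}},"required":["rows"]}

```bash
ls; mkdir -p pics; python3 - <<'E'
from station import ctrl
import cv2,numpy as np
for n in ("scene","side"):
    d=ctrl.get_image(n)
    np.savez(f"pics/{n}0.npz",**d)
    cv2.imwrite(f"pics/{n}0.png",cv2.cvtColor(d["frame"],cv2.COLOR_RGB2BGR))
    print(n,d["cam_to_world"].round(3).tolist(),d["fx"])
o=ctrl.get_obs();print(o)
E
```

```text
pics
scene [[0.465, 0.602, -0.649, 1.207], [0.885, -0.326, 0.332, -0.304], [-0.012, -0.729, -0.685, 0.795], [0.0, 0.0, 0.0, 1.0]] 397.2935248405812
side [[0.933, 0.204, -0.295, 0.849], [0.359, -0.519, 0.776, -0.714], [0.005, -0.83, -0.558, 0.642], [0.0, 0.0, 0.0, 1.0]] 407.33455439331544
{'t': 0.1, 'q': array([-1.33797809e+00,  5.33100060e-02,  1.61414708e+00,  5.91425839e-06,
        1.47600397e+00, -1.19022253e-01]), 'dq': array([ 6.03273616e-05, -8.55887187e-04, -2.47485558e-03,  1.23168661e-03,
        1.76848562e-05, -6.58570605e-04]), 'effort': array([-6.83436087e-05, -3.94900882e+01, -3.71364176e+01, -8.09529502e-05,
        3.93361013e-03,  3.97161301e-06]), 'tool_pos': array([ 0.21525002, -0.5861675 ,  0.23017982]), 'tool_rot': array([-3.09126824e+00, -5.49496094e-01,  1.57571808e-04]), 'contact_force': array([ 0.04570303, -0.3534187 ,  0.09563373]), 'wrist_torque': array([-0.02032952, -0.00429599,  0.04111002]), 'grip_force': 0.0, 'opening': 0.08485729753637315}
```

View pics/scene0.png

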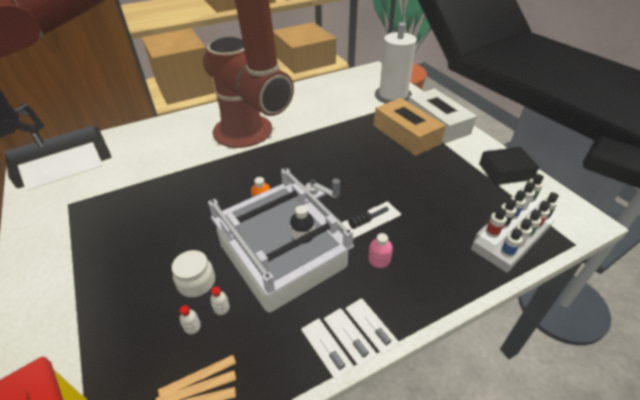

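View pics/side0.png

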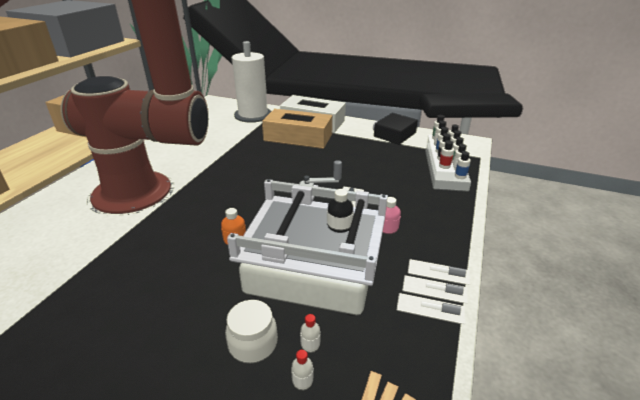

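The scene image shows the shaker at about (285,240) with the knob at (337,187). In the side image, the bars are at (290,213) and (355,215), the bottle at (340,210) and the knob at (338,170). The orange and pink bottles are decoys outside the shaker.

```bash
python3 - <<'E'
import cv2,numpy as np
a=np.load("pics/scene0.npz")["frame"][160:310,195:365];b=np.load("pics/side0.npz")["frame"][150:310,220:410]
cv2.imwrite("pics/c1.png",cv2.cvtColor(cv2.resize(a,None,fx=4,fy=4,interpolation=2),4))
cv2.imwrite("pics/c2.png",cv2.cvtColor(cv2.resize(b,None,fx=3.6,fy=3.6,interpolation=2),4))
E
```

```text
(no output)
```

View pics/c1.png

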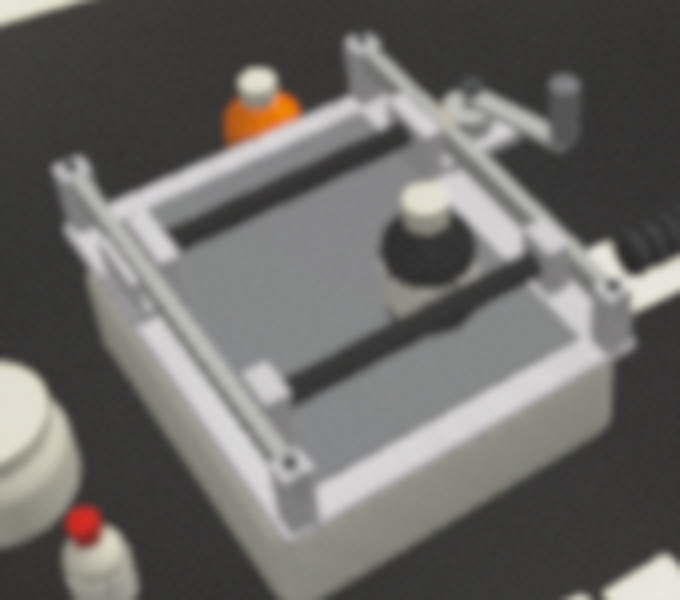

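View pics/c2.png

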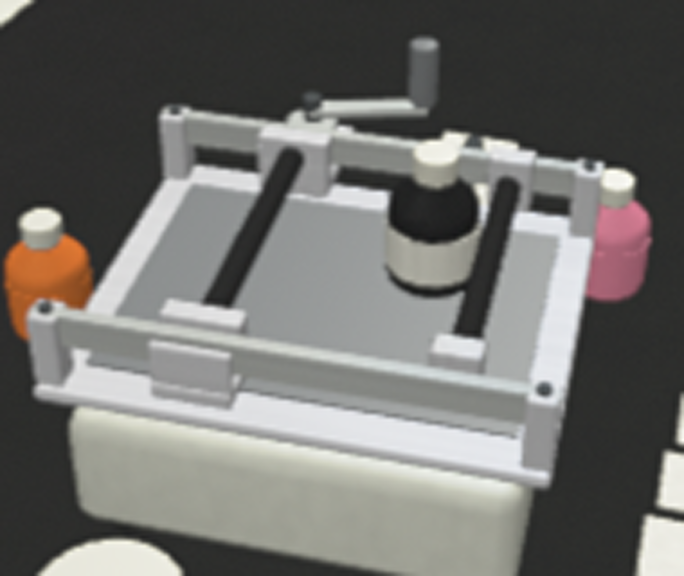

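The crops show four post tops: c1 (362,42), (72,165), (612,288), (290,462) and c2 (175,111), (46,308), (588,166), (543,388). The knob top is at c1 (565,80) / c2 (424,44), the stud at (472,84) / (312,98) and the cap at (424,190) / (435,150).

```bash
cat > h.py <<'E'
import numpy as np
from scipy.spatial.transform import Rotation as R
def ray(d,u,v,z):
    p=np.array([(u-d["cx"])/d["fx"],(v-d["cy"])/d["fy"],1]);T=d["cam_to_world"]
    w=T[:3,:3]@p;o=T[:3,3];return (o+w*(z-o[2])/w[2])
E
python3 - <<'E'
from h import *
S=np.load("pics/scene0.npz");D=np.load("pics/side0.npz")
pts={"p-+":((362,42),(175,111),.157),"p--":((72,165),(46,308),.157),"p++":((612,288),(588,166),.157),"p+-":((290,462),(543,388),.157),
"knob":((565,80),(424,44),.197),"stud":((472,84),(312,98),.160),"cap":((424,190),(435,150),.195),
"barL+":((412,140),(292,158),.150),"barL-":((182,238),(216,298),.150),"far+":((530,268),(508,186),.150),"far-":((295,385),(470,330),.150)}
m={}
for k,(a,b,z) in pts.items():
    A=ray(S,195+a[0]/4,160+a[1]/4,z);B=ray(D,220+b[0]/3.6,150+b[1]/3.6,z);m[k]=(A+B)/2
    print(k,A.round(4),B.round(4))
P=np.array([m[k][:2] for k in("p-+","p--","p++","p+-")]);c=P.mean(0)
x=P[2]+P[3]-P[0]-P[1];y=P[0]+P[2]-P[1]-P[3]
a1=np.arctan2(x[1],x[0]);a2=np.arctan2(-y[0],y[1]);a=(a1+a2)/2
print("c",c,"yaw",a1,a2,"len",np.linalg.norm(x)/2,np.linalg.norm(y)/2)
Rm=np.array([[np.cos(a),-np.sin(a)],[np.sin(a),np.cos(a)]])
for k in m: print(k,((m[k][:2]-c)@Rm).round(4))
E
```

```text
p-+ [ 0.4658 -0.0251  0.157 ] [ 0.4627 -0.0265  0.157 ]
p-- [ 0.489 -0.221  0.157] [ 0.4888 -0.2235  0.157 ]
p++ [0.7221 0.0081 0.157 ] [0.7185 0.0076 0.157 ]
p+- [ 0.7459 -0.188   0.157 ] [ 0.7441 -0.1888  0.157 ]
knob [0.6004 0.0467 0.197 ] [0.6022 0.0436 0.197 ]
stud [0.5389 0.0164 0.16  ] [0.5384 0.0148 0.16  ]
cap [ 0.6418 -0.0637  0.195 ] [ 0.6458 -0.0644  0.195 ]
barL+ [ 0.5572 -0.0335  0.15  ] [ 0.5475 -0.039   0.15  ]
barL- [ 0.5693 -0.1826  0.15  ] [ 0.5629 -0.1766  0.15  ]
far+ [ 0.6826 -0.0208  0.15  ] [ 0.6777 -0.0199  0.15  ]
far- [ 0.6972 -0.1662  0.15  ] [ 0.696  -0.1525  0.15  ]
c [ 0.6046008  -0.10715196] yaw 0.1311396763624593 0.12497318235520946 len 0.2582703719524462 0.19788722392811153
p-+ [-0.1288  0.0986]
p-- [-0.1295 -0.0994]
p++ [0.1294 0.0993]
p+- [ 0.1289 -0.0985]
knob [0.0161 0.1515]
stud [-0.0497  0.1302]
cap [0.0444 0.0377]
barL+ [-0.0427  0.077 ]
barL- [-0.0474 -0.0669]
far+ [0.086  0.0765]
far- [ 0.0846 -0.0635]
```

```bash
cat >> h.py <<'E'
C=np.array([0.6046,-0.1072]);YAW=0.128;RS=np.array([[np.cos(YAW),-np.sin(YAW)],[np.sin(YAW),np.cos(YAW)]])
def tool():
    from station import ctrl
    o=ctrl.get_obs();M=R.from_rotvec(o["tool_rot"]).as_matrix();p=o["tool_pos"]
    s=RS.T@(p[:2]-C);yaw=np.arctan2(M[1,0],M[0,0])-YAW   # shaker-frame state
    print("t",round(o["t"],2),"shaker xy",(s*1e3).round(1),"z",(p[2]*1e3).round(1),"yaw",round(yaw,3),"F(shaker)",(RS.T@o["contact_force"][:2]).round(1),o["contact_force"][2].round(1),"open",round(o["opening"],4),"q6",o["q"][5].round(2),"tilt",M[:,2].round(3))
    return np.array([*s,p[2],yaw])
def rows(a,wps):
    # shaker-frame waypoints (x,y,z,yaw) -> [tool dx,dy,dz cm],deg; tool z down
    for w in wps:
        w=np.array(w,float);d=w-a;c,s=np.cos(a[3]),np.sin(a[3])
        print([0,[round(100*(c*d[0]+s*d[1]),2),round(100*(s*d[0]-c*d[1]),2),round(-100*d[2],2)],round(-np.degrees(d[3]),1)]);a=w
E
python3 - <<'E'
from h import *
a=tool();b=np.array([.0247,.1244,.235,-1.1])
rows(a,[a+(b-a)*(i+1)/20 for i in range(20)])
E
```

```text
t 0.1 shaker xy [-447.3 -425.3] z 230.2 yaw 0.224 F(shaker) [ 0.  -0.4] 0.1 open 0.0849 q6 -0.12 tilt [-0.     0.002 -1.   ]
[0, [np.float64(2.91), np.float64(-2.16), np.float64(-0.02)], np.float64(3.8)]
[0, [np.float64(2.76), np.float64(-2.34), np.float64(-0.02)], np.float64(3.8)]
[0, [np.float64(2.6), np.float64(-2.52), np.float64(-0.02)], np.float64(3.8)]
[0, [np.float64(2.43), np.float64(-2.69), np.float64(-0.02)], np.float64(3.8)]
[0, [np.float64(2.25), np.float64(-2.84), np.float64(-0.02)], np.float64(3.8)]
[0, [np.float64(2.05), np.float64(-2.99), np.float64(-0.02)], np.float64(3.8)]
[0, [np.float64(1.85), np.float64(-3.11), np.float64(-0.02)], np.float64(3.8)]
[0, [np.float64(1.64), np.float64(-3.23), np.float64(-0.02)], np.float64(3.8)]
[0, [np.float64(1.42), np.float64(-3.33), np.float64(-0.02)], np.float64(3.8)]
[0, [np.float64(1.2), np.float64(-3.42), np.float64(-0.02)], np.float64(3.8)]
[0, [np.float64(0.97), np.float64(-3.49), np.float64(-0.02)], np.float64(3.8)]
[0, [np.float64(0.74), np.float64(-3.55), np.float64(-0.02)], np.float64(3.8)]
[0, [np.float64(0.5), np.float64(-3.59), np.float64(-0.02)], np.float64(3.8)]
[0, [np.float64(0.26), np.float64(-3.61), np.float64(-0.02)], np.float64(3.8)]
[0, [np.float64(0.02), np.float64(-3.62), np.float64(-0.02)], np.float64(3.8)]
[0, [np.float64(-0.22), np.float64(-3.62), np.float64(-0.02)], np.float64(3.8)]
[0, [np.float64(-0.45), np.float64(-3.59), np.float64(-0.02)], np.float64(3.8)]
[0, [np.float64(-0.69), np.float64(-3.56), np.float64(-0.02)], np.float64(3.8)]
[0, [np.float64(-0.92), np.float64(-3.5), np.float64(-0.02)], np.float64(3.8)]
[0, [np.float64(-1.15), np.float64(-3.43), np.float64(-0.02)], np.float64(3.8)]
```

Call:
{"fn": "send_rows", "kwargs": {"rows": [[0,[2.9,-2.2,-0.1],3.8],[0,[2.8,-2.3,0],3.8],[0,[2.6,-2.5,0],3.8],[0,[2.4,-2.7,0],3.8],[0,[2.2,-2.8,0],3.8],[0,[2.1,-3.0,0],3.8],[0,[1.9,-3.1,0],3.8],[0,[1.6,-3.2,0],3.8],[0,[1.4,-3.3,0],3.8],[0,[1.2,-3.4,0],3.8]], "newtons": 60}}

```text
t: 1.35
tool_pos: [0.4146, -0.2841, 0.2318]
tool_rot: [-3.103, 0.491, 0.001]
contact_force: [0.4, -0.8, -1.0]
opening: -0.0003
grip_force: 0.0
```

Call:
{"fn": "send_rows", "kwargs": {"rows": [[0,[1.0,-3.5,-0.1],3.8],[0,[0.7,-3.6,0],3.8],[0,[0.5,-3.6,0],3.8],[0,[0.3,-3.6,0],3.8],[0,[0,-3.6,0],3.8],[0,[-0.2,-3.6,0],3.8],[0,[-0.5,-3.6,0],3.8],[0,[-0.7,-3.6,0],3.8],[0,[-0.9,-3.5,0],3.8],[0,[-1.2,-3.4,0],3.8]]}}

```text
t: 2.6
tool_pos: [0.6138, 0.019, 0.2326]
tool_rot: [2.774, -1.474, -0.001]
contact_force: [0.2, -0.8, -0.1]
opening: 0.0004
grip_force: 0.0
```

```bash
sed -i 's/print(\[0,\[round(100\*(c\*d\[0\]+s\*d\[1\]),2)/print([0,[round(float(100*(c*d[0]+s*d[1])),2)/;s/round(100\*(s\*d\[0\]-c\*d\[1\]),2)/round(float(100*(s*d[0]-c*d[1])),2)/;s/round(-100\*d\[2\],2)/round(float(-100*d[2]),2)/;s/round(-np.degrees(d\[3\]),1)/round(float(-np.degrees(d[3])),1)/' h.py
python3 - <<'E'
from h import *
a=tool();rows(a,[[.0247,.1244,.235,-1.1],[.0247,.1244,.170,-1.1]])
E
```

```text
t 2.6 shaker xy [ 25.2 124. ] z 232.6 yaw -1.105 F(shaker) [ 0.1 -0.9] -0.1 open 0.0004 q6 2.46 tilt [-0.001  0.    -1.   ]
[0, [-0.06, 0.03, -0.24], -0.3]
[0, [0.0, -0.0, 6.5], -0.0]
```

Call:
{"fn": "send_rows", "kwargs": {"rows": [[0,[0,0,2],0],[0,[0,0,2],0],[0,[0,0,1.5],0],[0,[0,0,0.8],0],[0,[0,0,0],0]]}}

```text
t: 3.22
tool_pos: [0.6129, 0.0174, 0.1694]
tool_rot: [2.775, -1.472, -0.002]
contact_force: [-0.8, 0.4, 0.6]
opening: -0.0002
grip_force: 0.0
```

```bash
python3 - <<'E'
from h import *
from station import ctrl
import cv2
a=tool()
A=np.array([-.0495,.130]);th0=.313
def f(th,off):return A+.07*np.array([np.cos(th),np.sin(th)])+off*np.array([-np.sin(th),np.cos(th)])
W=[]
n=16
for i in range(n+1):
    th=th0+(2.87-th0)*i/n
    W.append([*f(th,-.020),.170,-1.1+(th-th0)*2.3/2.56])
rows(a,W)
s=ctrl.get_image("side")["frame"][130:250,250:430];w=ctrl.get_image("scene")["frame"][130:250,250:430]
cv2.imwrite("pics/d1.png",cv2.cvtColor(np.hstack([cv2.resize(i,(400,267),interpolation=2) for i in(s,w)]),4))
E
```

```text
t 3.23 shaker xy [ 24.2 122.5] z 169.4 yaw -1.103 F(shaker) [-0.8  0.5] 0.6 open -0.0002 q6 2.45 tilt [-0.001  0.    -1.   ]
[0, [-0.94, -0.37, -0.06], -0.2]
[0, [-1.09, -0.41, -0.0], -8.2]
[0, [-1.1, -0.39, -0.0], -8.2]
[0, [-1.1, -0.37, -0.0], -8.2]
[0, [-1.11, -0.35, -0.0], -8.2]
[0, [-1.11, -0.33, -0.0], -8.2]
[0, [-1.12, -0.32, -0.0], -8.2]
[0, [-1.12, -0.3, -0.0], -8.2]
[0, [-1.13, -0.28, -0.0], -8.2]
[0, [-1.13, -0.26, -0.0], -8.2]
[0, [-1.14, -0.24, -0.0], -8.2]
[0, [-1.14, -0.22, -0.0], -8.2]
[0, [-1.14, -0.21, -0.0], -8.2]
[0, [-1.15, -0.19, -0.0], -8.2]
[0, [-1.15, -0.17, -0.0], -8.2]
[0, [-1.15, -0.15, -0.0], -8.2]
[0, [-1.15, -0.13, -0.0], -8.2]
```

View pics/d1.png

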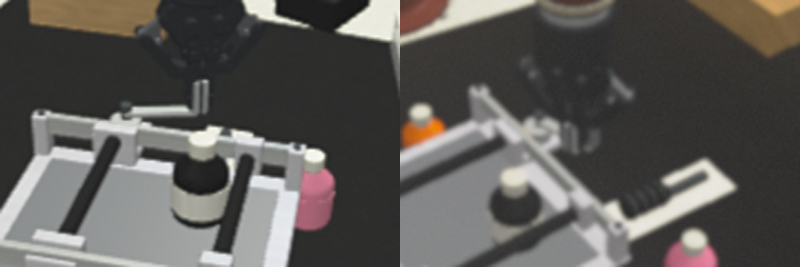

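The fingertip stands on the shaker (inner) side of the knob, at about (203,95) in the left view. That is the correct side to sweep outwards from.

Call:
{"fn": "send_rows", "kwargs": {"rows": [[0,[-0.5,-0.2,0],0],[0,[-0.5,-0.2,0],-0.2],[0,[-1.1,-0.4,0],-8.2],[0,[-1.1,-0.4,0],-8.2],[0,[-1.1,-0.4,0],-8.2],[0,[-1.1,-0.35,0],-8.2],[0,[-1.1,-0.35,0],-8.2],[0,[-1.1,-0.3,0],-8.2],[0,[-1.1,-0.3,0],-8.2]]}}

```text
t: 4.45
tool_pos: [0.5614, 0.0876, 0.171]
tool_rot: [-3.14, -0.057, -0.004]
contact_force: [2.1, 0.2, -0.7]
opening: -0.0003
grip_force: 1.0
```

```bash
python3 - <<'E'
from h import *
from station import ctrl
import cv2
a=tool()
A=np.array([-.0495,.130]);th0=.313
d=a[:2]-A;print("r",np.hypot(*d),"theta est",np.arctan2(d[1],d[0])+.278)
s=ctrl.get_image("side")["frame"][130:250,250:430];w=ctrl.get_image("scene")["frame"][130:250,250:430]
cv2.imwrite("pics/d2.png",cv2.cvtColor(np.hstack([cv2.resize(i,(400,267),interpolation=2) for i in(s,w)]),4))
E
```

```text
t 4.45 shaker xy [-18.  198.7] z 171.0 yaw -0.092 F(shaker) [ 2.1 -0.1] -0.7 open -0.0003 q6 1.56 tilt [ 0.003  0.001 -1.   ]
r 0.07557620975688698 theta est 1.4184279866071112
```

View pics/d2.png

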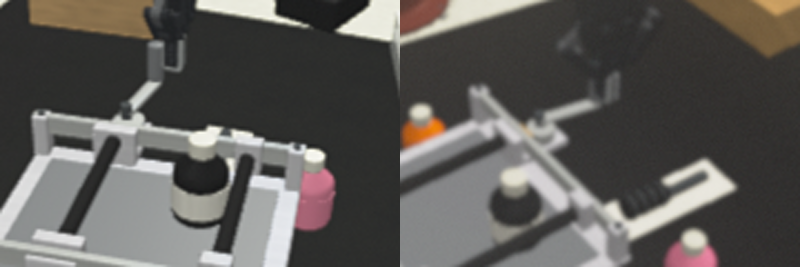

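The lever now points outwards, with the knob at (155,62) in the left view and the finger just ahead of it at (178,55). The contact force is about 2 N, as expected. I'll continue the sweep to the free stop.

```bash
python3 - <<'E'
from h import *
a=tool()
A=np.array([-.0495,.130])
def f(th,off):return A+.07*np.array([np.cos(th),np.sin(th)])+off*np.array([-np.sin(th),np.cos(th)])
n=10
rows(a,[[*f(th,-.020),.170,-.092+(th-1.42)*.9] for th in np.linspace(1.42,2.89,n+1)[1:]])
E
```

```text
t 4.55 shaker xy [-18.8 198.7] z 170.8 yaw -0.096 F(shaker) [ 0.2 -0.9] 0.5 open 0.0002 q6 1.56 tilt [ 0.001  0.    -1.   ]
[0, [-1.05, -0.02, 0.08], -7.8]
[0, [-1.04, -0.26, -0.0], -7.6]
[0, [-1.04, -0.25, -0.0], -7.6]
[0, [-1.04, -0.23, -0.0], -7.6]
[0, [-1.05, -0.22, -0.0], -7.6]
[0, [-1.05, -0.2, -0.0], -7.6]
[0, [-1.05, -0.19, -0.0], -7.6]
[0, [-1.06, -0.17, -0.0], -7.6]
[0, [-1.06, -0.16, -0.0], -7.6]
[0, [-1.06, -0.14, -0.0], -7.6]
```

Call:
{"fn": "send_rows", "kwargs": {"rows": [[0,[-1.0,0,0.1],-7.8],[0,[-1.05,-0.25,0],-7.6],[0,[-1.05,-0.25,0],-7.6],[0,[-1.05,-0.25,0],-7.6],[0,[-1.05,-0.2,0],-7.6],[0,[-1.05,-0.2,0],-7.6],[0,[-1.05,-0.2,0],-7.6],[0,[-1.05,-0.15,0],-7.6],[0,[-0.8,-0.15,0],-5],[0,[0,0,0],0]]}}

```text
t: 5.8
tool_pos: [0.4789, 0.0543, 0.1697]
tool_rot: [2.611, 1.747, 0.001]
contact_force: [-0.9, 0.7, -0.8]
opening: 0.0001
grip_force: 0.0
```

```bash
cat >> h.py <<'E'
def th():
    a=tool();d=a[:2]-np.array([-.0495,.130]);print("r",np.hypot(*d),"theta est",(np.arctan2(d[1],d[0])%6.283)+.278);return a
E
python3 -c "
from h import *
th()"
```

```text
t 5.8 shaker xy [-104.   176.2] z 169.7 yaw 1.051 F(shaker) [-0.8  0.8] -0.8 open 0.0001 q6 0.35 tilt [ 0.001 -0.    -1.   ]
r 0.0714883962180624 theta est 2.7165547553997067
```

Call:
{"fn": "send_rows", "kwargs": {"rows": [[0,[-0.4,-0.1,0],-2],[0,[-0.4,-0.1,0],-2],[0,[-0.3,0,0],0],[0,[0,0,0],0]]}}

```text
t: 6.3
tool_pos: [0.4736, 0.0452, 0.1696]
tool_rot: [2.547, 1.839, 0.002]
contact_force: [2.4, 1.4, 0.1]
opening: 0.0002
grip_force: 1.4
```

```bash
python3 -c "
from h import *
th()"
```

```text
t 6.3 shaker xy [-110.5  167.9] z 169.6 yaw 1.123 F(shaker) [2.6 1.1] 0.1 open 0.0002 q6 0.26 tilt [ 0.001  0.001 -1.   ]
r 0.07176090011300698 theta est 2.8638883531559727
```

Call:
{"fn": "send_rows", "kwargs": {"rows": [[0,[-0.2,0,0],0],[0,[0,0,0],0]]}}

```text
t: 6.55
tool_pos: [0.4729, 0.0449, 0.1697]
tool_rot: [-2.544, -1.838, -0.006]
contact_force: [2.8, 8.7, 0.2]
opening: -0.0003
grip_force: 4.3
```

```bash
python3 -c "
from h import *
th()"
```

```text
t 6.55 shaker xy [-111.2  167.7] z 169.7 yaw 1.124 F(shaker) [3.9 8.3] 0.2 open -0.0003 q6 0.25 tilt [ 0.001  0.005 -1.   ]
r 0.07229730894973191 theta est 2.871616008841691
```

```bash
python3 - <<'E'
from h import *
a=tool();c=np.cos(a[3]);s=np.sin(a[3])
b=a+[.02*c,.02*s,0,0]; u=b+[0,0,.055,0]; e=np.array([-.085,-.03,.225,0])
rows(a,[b,b+[0,0,.028,0],u]+[u+(e-u)*(i+1)/7 for i in range(7)])
E
```

```text
t 6.55 shaker xy [-111.2  167.7] z 169.7 yaw 1.124 F(shaker) [3.9 8.3] 0.2 open -0.0003 q6 0.25 tilt [ 0.001  0.005 -1.   ]
[0, [2.0, 0.0, -0.0], -0.0]
[0, [0.0, 0.0, -2.8], -0.0]
[0, [0.0, 0.0, -2.7], -0.0]
[0, [-2.67, 1.56, -0.0], 9.2]
[0, [-2.39, 1.97, -0.0], 9.2]
[0, [-2.04, 2.32, -0.0], 9.2]
[0, [-1.64, 2.62, -0.0], 9.2]
[0, [-1.2, 2.85, -0.0], 9.2]
[0, [-0.73, 3.0, -0.0], 9.2]
[0, [-0.24, 3.08, -0.0], 9.2]
```

Call:
{"fn": "send_rows", "kwargs": {"rows": [[0,[2.0,0,0],0],[0,[0,0,-2.8],0],[0,[0,0,-2.7],0],[0,[-2.7,1.6,0],9.2],[0,[-2.4,2.0,0],9.2],[0,[-2.0,2.3,0],9.2],[0,[-1.6,2.6,0],9.2],[0,[-1.2,2.9,0],9.2],[0,[-0.7,3.0,0],9.2],[0,[-0.2,3.1,0],9.2]]}}

```text
t: 7.8
tool_pos: [0.5253, -0.1509, 0.2239]
tool_rot: [3.136, 0.191, -0.003]
contact_force: [0.7, 0.6, -0.2]
opening: -0.0
grip_force: 0.0
```

```bash
python3 - <<'E'
from h import *
from station import ctrl
import cv2
a=tool();rows(a,[[-.085,-.03,.225,0],[-.085,-.03,.138,0]])
s=ctrl.get_image("side")["frame"][130:250,220:400];w=ctrl.get_image("scene")["frame"][150:270,200:380]
cv2.imwrite("pics/d3.png",cv2.cvtColor(np.hstack([cv2.resize(i,(400,267),interpolation=2) for i in(s,w)]),4))
E
```

```text
t 7.8 shaker xy [-84.2 -33.2] z 223.9 yaw -0.006 F(shaker) [0.8 0.6] -0.2 open -0.0 q6 1.03 tilt [-0.002 -0.    -1.   ]
[0, [-0.08, -0.32, -0.11], -0.3]
[0, [0.0, 0.0, 8.7], -0.0]
```

View pics/d3.png

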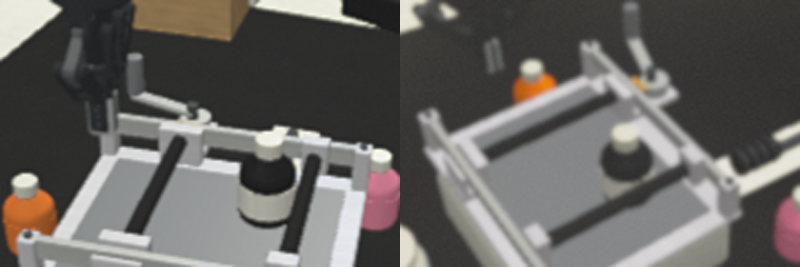

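The lever now points back towards the panel at its free stop, and the finger hovers behind the bar. Next I descend behind the bar and push.

Call:
{"fn": "send_rows", "kwargs": {"rows": [[0,[0,0,3],0],[0,[0,0,3],0],[0,[0,0,1.6],0],[0,[0,0,1.0],0],[0,[0,0,0],0],[0,[0.6,0,0],0],[0,[0.6,0,0],0],[0,[0.5,0,0],0],[0,[0.5,0,0],0],[0,[0,0,0],0]]}}

```text
t: 9.15
tool_pos: [0.5482, -0.1469, 0.1384]
tool_rot: [3.135, 0.202, 0.002]
contact_force: [-0.1, -0.4, 0.3]
opening: -0.0002
grip_force: 0.1
```

```bash
python3 -c "
from h import *
tool()"
```

```text
t 9.15 shaker xy [-61.  -32.1] z 138.4 yaw 0.0 F(shaker) [-0.1 -0.4] 0.3 open -0.0002 q6 1.05 tilt [ 0.001  0.    -1.   ]
```

Call:
{"fn": "send_rows", "kwargs": {"rows": [[0,[0.6,0,0],0],[0,[0.6,0,0],0],[0,[0.6,0,0],0],[0,[0.6,0,0],0],[0,[0.6,0,0],0],[0,[0.6,0,0],0],[0,[0.6,0,0],0],[0,[0.3,0,0],0],[0,[0.2,0,0],0],[0,[0.2,0,0],0]]}}

```text
t: 10.4
tool_pos: [0.5961, -0.1405, 0.1382]
tool_rot: [-3.135, -0.201, 0.0]
contact_force: [-4.3, 0.4, 1.4]
opening: -0.0
grip_force: 2.1
```

```bash
python3 - <<'E'
from h import *
from station import ctrl
import cv2
a=tool()
s=ctrl.get_image("side")["frame"][130:250,220:400];w=ctrl.get_image("scene")["frame"][150:270,200:380]
cv2.imwrite("pics/d4.png",cv2.cvtColor(np.hstack([cv2.resize(i,(400,267),interpolation=2) for i in(s,w)]),4))
E
```

```text
t 10.4 shaker xy [-12.7 -32. ] z 138.2 yaw 0.0 F(shaker) [-4.2  1. ] 1.4 open -0.0 q6 1.09 tilt [-0.  0. -1.]
```

View pics/d4.png

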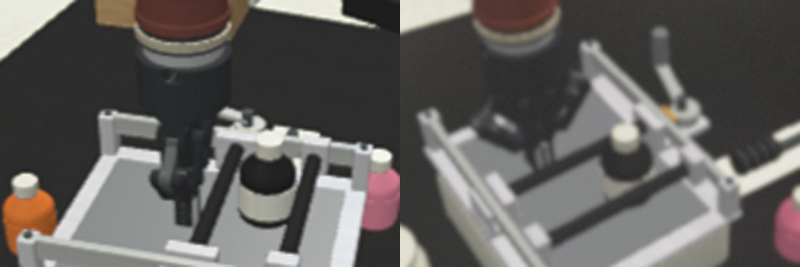

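The bar, at (215,195) in the left view, slides ahead of the finger at about 4 N and is roughly 10 mm short of the bottle. I'll push on in small steps and watch the force.

Call:
{"fn": "send_rows", "kwargs": {"rows": [[0,[0.2,0,0],0],[0,[0.2,0,0],0],[0,[0.2,0,0],0],[0,[0,0,0],0]]}}

```text
t: 11.0
tool_pos: [0.6021, -0.1397, 0.1382]
tool_rot: [-3.135, -0.202, 0.0]
contact_force: [-4.0, 0.8, 1.3]
opening: 0.0002
grip_force: 2.1
```

Call:
{"fn": "send_rows", "kwargs": {"rows": [[0,[0.1,0,0],0],[0,[0.1,0,0],0],[0,[0,0,0],0]]}}

```text
t: 11.38
tool_pos: [0.6031, -0.1396, 0.1382]
tool_rot: [-3.135, -0.202, 0.004]
contact_force: [-8.4, -0.3, 2.5]
opening: 0.0
grip_force: 3.9
```

Call:
{"fn": "send_rows", "kwargs": {"rows": [[0,[0.1,0,0],0],[0,[0.1,0,0],0],[0,[0,0,0],0]]}}

```text
t: 11.75
tool_pos: [0.6034, -0.1396, 0.1382]
tool_rot: [-3.135, -0.202, 0.012]
contact_force: [-14.8, 0.5, 6.5]
opening: -0.0001
grip_force: 7.1
```

The force rose to 15 N with almost no motion, so the bottle is snug. I'll retreat and go to the inner side of the knob.

```bash
python3 - <<'E'
from h import *
a=tool()
b=a+[-.02,0,0,0]; u=b+[0,0,.09,0]; e=np.array([-.0606,.1207,.228,1.15])
rows(a,[b,b+[0,0,.045,0],u]+[u+(e-u)*(i+1)/7 for i in range(7)])
E
```

```text
t 11.75 shaker xy [ -5.3 -32. ] z 138.2 yaw 0.0 F(shaker) [-14.7   2.4] 6.5 open -0.0001 q6 1.1 tilt [-0.007 -0.    -1.   ]
[0, [-2.0, -0.0, -0.0], -0.0]
[0, [0.0, 0.0, -4.5], -0.0]
[0, [0.0, 0.0, -4.5], -0.0]
[0, [-0.5, -2.18, 0.0], -9.4]
[0, [-0.14, -2.23, 0.0], -9.4]
[0, [0.23, -2.23, 0.0], -9.4]
[0, [0.59, -2.16, 0.0], -9.4]
[0, [0.93, -2.03, 0.0], -9.4]
[0, [1.25, -1.85, 0.0], -9.4]
[0, [1.54, -1.62, 0.0], -9.4]
```

Call:
{"fn": "send_rows", "kwargs": {"rows": [[0,[-2.3,0,0],0],[0,[0,0,-4.5],0],[0,[0,0,-4.5],0],[0,[-0.5,-2.2,0],-9.4],[0,[-0.1,-2.2,0],-9.4],[0,[0.2,-2.2,0],-9.4],[0,[0.6,-2.2,0],-9.4],[0,[0.9,-2.0,0],-9.4],[0,[1.2,-1.8,0],-9.4],[0,[1.5,-1.6,0],-9.4]]}}

```text
t: 13.0
tool_pos: [0.5302, 0.0038, 0.2289]
tool_rot: [2.516, 1.878, 0.006]
contact_force: [-0.0, 0.0, 0.2]
opening: -0.0001
grip_force: 0.0
```

```bash
python3 - <<'E'
from h import *
from station import ctrl
import cv2
a=tool()
S=ctrl.get_image("side");W=ctrl.get_image("scene")
np.savez("pics/s5.npz",**S);np.savez("pics/w5.npz",**W)
s=S["frame"][130:250,220:400];w=W["frame"][140:260,220:400]
cv2.imwrite("pics/d5.png",cv2.cvtColor(np.hstack([cv2.resize(i,(400,267),interpolation=2) for i in(s,w)]),4))
A=np.array([.015,.130])
def f(th,off):return A+.07*np.array([np.cos(th),np.sin(th)])+off*np.array([-np.sin(th),np.cos(th)])
p=[*f(2.86,.030),.170,1.15]
rows(a,[[*p[:2],.228,1.15],p]+[[*f(th,.020),.170,1.15+(th-2.86)*.87] for th in np.linspace(2.86,.26,18)])
E
```

```text
t 13.0 shaker xy [-59.6 119.6] z 228.9 yaw 1.154 F(shaker) [-0.  0.] 0.2 open -0.0001 q6 0.15 tilt [ 0.004  0.    -1.   ]
[0, [0.06, -0.13, 0.09], 0.2]
[0, [0.0, 0.0, 5.8], -0.0]
[0, [0.99, -0.14, -0.0], -0.0]
[0, [1.05, -0.37, -0.0], 7.6]
[0, [1.06, -0.35, -0.0], 7.6]
[0, [1.06, -0.33, -0.0], 7.6]
[0, [1.07, -0.31, -0.0], 7.6]
[0, [1.07, -0.29, -0.0], 7.6]
[0, [1.08, -0.27, -0.0], 7.6]
[0, [1.09, -0.24, -0.0], 7.6]
[0, [1.09, -0.22, -0.0], 7.6]
[0, [1.09, -0.2, -0.0], 7.6]
[0, [1.1, -0.18, -0.0], 7.6]
[0, [1.1, -0.16, -0.0], 7.6]
[0, [1.1, -0.14, -0.0], 7.6]
[0, [1.11, -0.11, -0.0], 7.6]
[0, [1.11, -0.09, -0.0], 7.6]
[0, [1.11, -0.07, -0.0], 7.6]
[0, [1.11, -0.05, -0.0], 7.6]
[0, [1.11, -0.03, -0.0], 7.6]
```

View pics/d5.png

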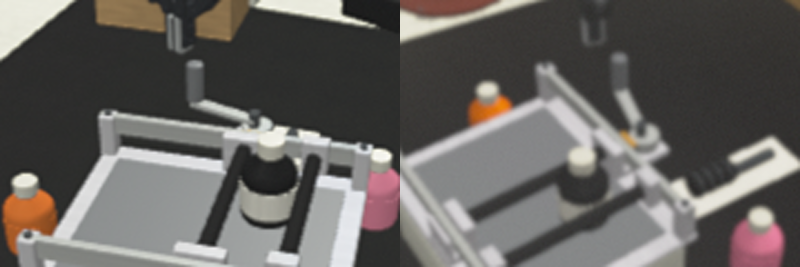

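The bottle sits between both bars. The knob top is at (195,65) / (619,57) and the stud at (255,113) / (643,126). I'll check these against the expected knob position.

```bash
python3 - <<'E'
from h import *
S=np.load("pics/w5.npz");D=np.load("pics/s5.npz")
for k,a,b,z in(("knob",(219,57),(195,65),.197),("stud",(243,126),(255,113),.160)):
    A=ray(S,220+a[0]*.45,140+a[1]*.45,z);B=ray(D,220+b[0]*.45,130+b[1]*.45,z)
    print(k,((A[:2]-C)@RS).round(4),((B[:2]-C)@RS).round(4))
E
```

```text
knob [-0.0523  0.1504] [-0.0517  0.1467]
stud [0.0199 0.1303] [0.0151 0.1297]
```

Knob at (-52,149) mm and axis at (15,130) mm, as expected. I'll descend and sweep back.

Call:
{"fn": "send_rows", "kwargs": {"rows": [[0,[0,-0.1,2],0],[0,[0,0,2],0],[0,[0,0,1.9],0],[0,[0,0,0],0]]}}

```text
t: 13.6
tool_pos: [0.5266, 0.0031, 0.1659]
tool_rot: [-2.521, -1.869, 0.006]
contact_force: [0.7, 0.0, 0.5]
opening: 0.0001
grip_force: 0.0
```

Call:
{"fn": "send_rows", "kwargs": {"rows": [[0,[0.5,-0.1,0],0],[0,[0.5,-0.1,0],0],[0,[1.05,-0.35,0],7.6],[0,[1.05,-0.35,0],7.6],[0,[1.05,-0.35,0],7.6],[0,[1.05,-0.3,0],7.6],[0,[1.05,-0.3,0],7.6],[0,[1.1,-0.25,0],7.6],[0,[1.1,-0.25,0],7.6],[0,[1.1,-0.2,0],7.6]]}}

```text
t: 14.85
tool_pos: [0.5689, 0.0872, 0.1702]
tool_rot: [3.123, 0.332, 0.0]
contact_force: [-0.5, -2.5, -0.6]
opening: -0.0002
grip_force: 1.0
```

```bash
python3 - <<'E'
from h import *
a=tool()
A=np.array([.015,.130]);d=a[:2]-A;t0=np.arctan2(d[1],d[0])-.278;print("r",np.hypot(*d),"theta",t0)
def f(th,off):return A+.07*np.array([np.cos(th),np.sin(th)])+off*np.array([-np.sin(th),np.cos(th)])
rows(a,[[*f(th,.020),.170,a[3]+(th-t0)*.87] for th in np.linspace(t0,.30,11)[1:]])
E
```

```text
t 14.85 shaker xy [-10.6 197.4] z 170.2 yaw 0.084 F(shaker) [-0.8 -2.4] -0.6 open -0.0002 q6 1.38 tilt [ 0.    -0.001 -1.   ]
r 0.07205133348481338 theta 1.6560216456525119
[0, [0.94, -0.28, 0.02], 6.8]
[0, [0.97, -0.19, -0.0], 6.8]
[0, [0.97, -0.17, -0.0], 6.8]
[0, [0.97, -0.16, -0.0], 6.8]
[0, [0.98, -0.14, -0.0], 6.8]
[0, [0.98, -0.12, -0.0], 6.8]
[0, [0.98, -0.1, -0.0], 6.8]
[0, [0.98, -0.09, -0.0], 6.8]
[0, [0.98, -0.07, -0.0], 6.8]
[0, [0.99, -0.05, -0.0], 6.8]
```

Call:
{"fn": "send_rows", "kwargs": {"rows": [[0,[0.95,-0.3,0],6.8],[0,[0.95,-0.2,0],6.8],[0,[0.95,-0.2,0],6.8],[0,[0.95,-0.15,0],6.8],[0,[1.0,-0.15,0],6.8],[0,[1.0,-0.1,0],6.8],[0,[1.0,-0.1,0],6.8],[0,[1.0,-0.1,0],6.8],[0,[0,0,0],0]]}}

```text
t: 15.98
tool_pos: [0.644, 0.0842, 0.1699]
tool_rot: [-2.933, 1.125, -0.002]
contact_force: [0.9, 0.6, -0.4]
opening: 0.0003
grip_force: 0.0
```

```bash
cat > k.py <<'E'
from h import *
a=tool()
A=np.array([.015,.130]);d=a[:2]-A;t0=np.arctan2(d[1],d[0])-.278;print("r",np.hypot(*d),"theta",t0)
def f(th,off):return A+.07*np.array([np.cos(th),np.sin(th)])+off*np.array([-np.sin(th),np.cos(th)])
rows(a,[[*f(th,.020),.170,a[3]+(th-t0)*.7] for th in np.linspace(t0,.24,6)[1:]])
E
python3 k.py
```

```text
t 15.97 shaker xy [ 63.5 184.8] z 169.9 yaw -0.861 F(shaker) [1.  0.5] -0.4 open 0.0003 q6 2.32 tilt [ 0.001  0.    -1.   ]
r 0.07317129831475325 theta 0.568631160154066
[0, [0.48, -0.01, -0.01], 2.6]
[0, [0.48, -0.04, -0.0], 2.6]
[0, [0.48, -0.03, -0.0], 2.6]
[0, [0.48, -0.02, -0.0], 2.6]
[0, [0.48, -0.01, -0.0], 2.6]
```

Call:
{"fn": "send_rows", "kwargs": {"rows": [[0,[0.5,0,0],2.6],[0,[0.5,0,0],2.6],[0,[0.5,0,0],2.6],[0,[0.4,0,0],2.6],[0,[0,0,0],0]]}}

```text
t: 16.6
tool_pos: [0.6568, 0.071, 0.1699]
tool_rot: [-2.819, 1.384, -0.001]
contact_force: [-0.6, 1.6, -0.1]
opening: 0.0002
grip_force: 0.6
```

```bash
python3 k.py
```

```text
t 16.6 shaker xy [ 74.6 170.1] z 169.9 yaw -1.041 F(shaker) [-0.4  1.6] -0.1 open 0.0002 q6 2.48 tilt [ 0.001  0.001 -1.   ]
r 0.07180009106501573 theta 0.3143327421077222
[0, [0.1, -0.11, -0.01], 0.6]
[0, [0.11, -0.01, -0.0], 0.6]
[0, [0.11, -0.01, -0.0], 0.6]
[0, [0.11, -0.0, -0.0], 0.6]
[0, [0.11, -0.0, -0.0], 0.6]
```

Call:
{"fn": "send_rows", "kwargs": {"rows": [[0,[0.2,0,0],0.6],[0,[0.2,0,0],0.6],[0,[0.1,0,0],0.6],[0,[0,0,0],0]]}}

```text
t: 17.1
tool_pos: [0.6578, 0.0703, 0.1699]
tool_rot: [-2.794, 1.427, 0.011]
contact_force: [-8.0, 11.6, 4.5]
opening: -0.0002
grip_force: 6.9
```

Call:
{"fn": "send_rows", "kwargs": {"rows": [[0,[0.1,0,0],0],[0,[0.1,0,0],0],[0,[0,0,0],0]]}}

```text
t: 17.48
tool_pos: [0.6579, 0.0702, 0.1698]
tool_rot: [-2.794, 1.426, 0.017]
contact_force: [-11.8, 15.2, 6.4]
opening: 0.0001
grip_force: 9.7
```

```bash
python3 k.py
```

```text
t 17.48 shaker xy [ 75.5 169.2] z 169.8 yaw -1.072 F(shaker) [-9.8 16.6] 6.4 open 0.0001 q6 2.5 tilt [-0.007  0.01  -1.   ]
r 0.0720849383586779 theta 0.2965535100363992
[0, [0.07, -0.08, -0.02], 0.5]
[0, [0.08, -0.01, -0.0], 0.5]
[0, [0.08, -0.01, -0.0], 0.5]
[0, [0.08, -0.0, -0.0], 0.5]
[0, [0.08, -0.0, -0.0], 0.5]
```

19 N without motion, well above the 6 N the brake needs, so this is the locked stop. I'll back away, rise and check.

Call:
{"fn": "send_rows", "kwargs": {"rows": [[0,[-1.0,0,0],0],[0,[-1.5,0,0],0],[0,[0,0,-3],0],[0,[0,0,-4],0],[0,[0,0,-3],0],[0,[-4,0,0],0],[0,[-5,0,0],0],[0,[-5,0,0],0],[0,[0,0,0],0],[0,[0,0,0],0]]}}

```text
t: 18.73
tool_pos: [0.5645, 0.1984, 0.2694]
tool_rot: [2.796, -1.432, 0.001]
contact_force: [0.6, -0.3, -0.4]
opening: 0.0
grip_force: 0.0
```

```bash
python3 - <<'E'
from h import *
from station import ctrl
import cv2
a=tool()
S=ctrl.get_image("side");W=ctrl.get_image("scene")
np.savez("pics/s6.npz",**S);np.savez("pics/w6.npz",**W)
s=S["frame"][130:250,230:410];w=W["frame"][140:260,220:400]
cv2.imwrite("pics/d6.png",cv2.cvtColor(np.vstack([cv2.resize(i,(450,300),interpolation=2) for i in(s,w)]),4))
E
```

```text
t 18.73 shaker xy [ -0.8 308.3] z 269.4 yaw -1.074 F(shaker) [ 0.5 -0.4] -0.4 open 0.0 q6 2.73 tilt [ 0.001 -0.001 -1.   ]
```

View pics/d6.png

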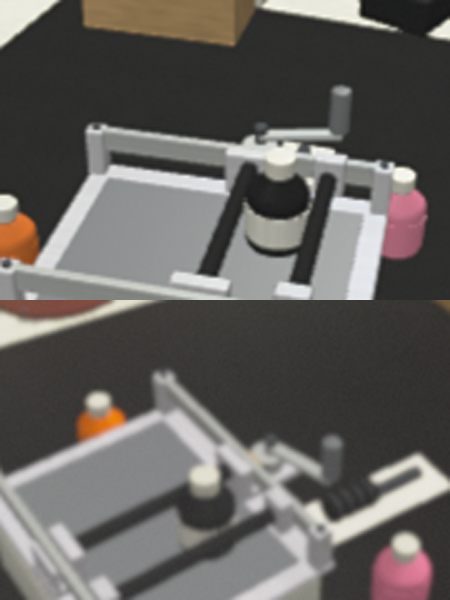

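The lever points forward again, with the knob at (341,91) and (331,441). The bottle stands upright between the bars. One last numeric check before handing in.

```bash
python3 - <<'E'
from h import *
S=np.load("pics/w6.npz");D=np.load("pics/s6.npz");m=[]
for k,a,b,z in(("knob",(331,141),(341,91),.197),("stud",(269,141),(261,127),.160),("cap",(204,172),(280,157),.195)):
    A=((ray(S,220+a[0]*.4,140+a[1]*.4,z)[:2]-C)@RS);B=((ray(D,230+b[0]*.4,130+b[1]*.4,z)[:2]-C)@RS)
    print(k,A.round(4),B.round(4));m.append((A+B)/2)
d=m[0]-m[1];print(np.arctan2(d[1],d[0]),np.hypot(*d))
E
```

```text
knob [0.0811 0.1488] [0.0816 0.1469]
stud [0.0167 0.1276] [0.0143 0.1297]
cap [0.0465 0.0373] [0.0494 0.0337]
0.28390155645815723 0.06856536540041634
```

The lever angle is 0.28 rad (0.26 is the locked stop) and the bar is at 15 mm, so I'm handing the job in.

```bash
python3 -c "
from station import ctrl
print(ctrl.finish_job())"
```

```text
the job is handed in; nothing more can be done
None
```

The job is handed in (no verdict came back): I swung the lever to its free end, pushed the bar up until the bottle was snug, and swung the lever back to its locked stop. At the last look the bottle stood upright between the bars and the robot was touching nothing.

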